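Park the pottery wheel with its gate shifter

ROBOT

A 6-joint arm with a two-finger parallel gripper is mounted at the origin on the work surface. World frame = base frame: x ahead of the robot, y to its left, z up, the work surface at z = 0. Lengths are in m, angles in degrees, forces in N, time in s.
With the tool pointing down it reaches from about 0.4 to 0.825 m from the base axis. Payload 7 kg.
Tool frame: the origin (TCP) lies at the very end of the fingers, on their centre line; the grasp point (between the pads) lies 19 mm behind it; z points along the fingers, y is the line along which they close (so a half turn about z gives the same grasp; the last joint's range is limited). The gripper opens to 88 mm and grips with 3 to 60 N. Pads are 19 mm wide; open, the fingers measure 130 mm over their backs; the gripper's body (78 mm by 193 mm) begins 47 mm behind the grasp point.
Start: joints at [-59.811, 20.546, 0.682, 0, -70.136, -16.507], TCP at [0.16, -0.656, 0.227] pointing down, gripper open.
Joint ranges: [-176.03, 176.03], [-82.01, 121.73], [-58.28, 71.71], [-173.87, 95.51], [-174.79, -0.11], [-173.66, 173.66]. Speed limits (degrees/s): [136.94, 136.94, 172.46, 180, 180, 180].

INTERFACE

Orientations are given as [roll, pitch, yaw] about the fixed x, y, z axes, in that order (R = Rz(yaw) Ry(pitch) Rx(roll)).
In Python, from plant import r gives the robot as it stands. The module is installed in compiled form; this text tells all that it offers.
- The arm moves only by the tool jog_arm, never from a script. Its arguments are lists of equal length, an entry for each row: "travel": the shift along the tool's x, y, z each as a share of 50 cm, from -1 to 1, a list of three; "dr": the turn, a rotation vector about the tool's x, y, z each as a share of 360 degrees, from -1 to 1, a list of three; "claw": the opening, from 0 (shut) to 1 (fully open). A call has exactly 10 rows; each row is the pose to reach, as a shift and turn from the pose commanded when the call began, along the tool's axes at that moment, turning the shorter way round; what a row does not reach only later rows make up. A row lasts 1/8 s, in which the tool goes at most 62.5 mm and 10.7 degrees, less where a joint would pass 70% of its speed; a pose out of reach is approached as far as the arm can. A call with a number of a shift or a turn outside -1 to 1 is refused whole. A call with a gripper value outside its range is refused whole. The fingers move at their own pace and stop on an object; "newtons" is the grip in N (left out, the last holds). Time passes only in rows, so rows that repeat a pose let the fingers close, or fill a call up. It gives the time, the measured TCP pose, the force, the opening and the grip force at its end, in the units of the state.
- r.get_state(): the state, without advancing time (a new reading comes with each control period).
- r.capture(name): name is "scene" or "top"; returns a dict with "pixels" (384x512x3 uint8, red, green, blue), "range_z" (384x512 float32, m along the optical axis (not along the pixel's ray), 0 where there is no reading), "fx", "fy", "cx", "cy" (pixels), "dist_coeffs" ([k1, k2, p1, p2, k3] as OpenCV has them; the pictures are not rectified), "position" and "attitude" of the camera in the world. Camera axes: x right, y up, looking along -z (the intrinsics and any distortion apply to the point x, -y, -z); pixel columns grow to the right and rows downward; lengths in m; the calibration is good to about 2 mm. A picture is of the moment at which its call begins.
- r.close_job(): hands the job in; it is judged then, once.
Trained networks look in the newest picture that a camera, given by its name, has taken for a name from the list of things; names that differ only in an ending like _2 or _b are one class to them, and where a whole thing is asked for, a point or a joint stands for the part that bears it (a point fixed in the world has none). Each returns a list of dicts, best first, with "conf" (0 to 1); they miss things now and then, are a little off and sometimes report something else, mostly with a low value. They report only what shows in the picture. A call takes as long as a camera call.
- r.boxes_of(name, camera): "extent" ([left, top, right, bottom] in pixels, round what is visible of it).
- r.regions_of(name, camera): "pixels" (384x512 bool, what is visible of it) and "extent" ([left, top, right, bottom] in pixels, round what is visible of it).
- r.tip_of(name, camera): "at" ([column, row] in pixels: a listed point, or the origin of a listed thing).
The state is a dict: "time_s": time; "joints": joint angles; "qd": joint speeds; "joint_torque": joint torques, N m; "tcp_pos": TCP position; "eef_rot": TCP orientation; "contact_force": force on the tool from outside, world axes, zero at the start; "moment": the same for the moment, N m; "gripper_width": finger opening in m; "gripper_force": force on a finger pad.
Only numpy, scipy, OpenCV 4.12 (cv2) and the standard library are available. Lean on these libraries where they do the work, as an engineer would, in place of code of your own. Each camera call takes 0.05 s, during which the arm holds its last target. There are 200 camera calls.

TASK

Park the tabletop pottery wheel: with the outside of the fingers, gently push its red shifter knob along the long leg of the L-shaped gate to the corner, then sideways along the short leg until it sits fully home at the far end. Only push the knob: do not grip it or pull it up. Leave the pot on the wheel head, the little jar, the rib and all the other loose things where they are.

Things in the scene. Friction and masses are not known exactly. Their poses are not given: they have to be found in the camera images.
- wheel: Tabletop pottery wheel, fixed: a cream box 280 (x) x 420 (y) mm, deck 95 mm high, origin at the centre of its underside, z up. Place and yaw vary. Long leg of the gate: along its +x; short leg: along its -y. Round wheel head 176 mm across, top at 125 mm, at x 0, y +110 mm. Dark raised gate plate at x -75 to 65, y -185 to -75 mm, top at 107 mm, with an L-shaped slot (yellow bottom).
- gate_start (a point): Centre of the slot at the free end of the long leg, on the top face of the gate plate (107 mm above the table). Axes as the wheel's.
- gate_corner (a point): Centre of the slot at the corner of the L, on the top face of the gate plate; 70 mm from gate_start along the wheel's +x. Axes as the wheel's.
- gate_end (a point): Centre of the slot at the closed end of the short leg, on the top face of the gate plate; 40 mm from gate_corner along the wheel's -y. Axes as the wheel's. The knob's axis must end here.
- knob (a point): Centre of the red shifter knob, 140 mm above the table: an upright cylinder 26 mm across, 40 mm tall, underside 13 mm above the gate plate. Its 12 mm pin runs between the hard walls of the 16 mm wide slot (2 mm play each side). About 2 N moves it; it stays where it is left. A 6 N spring holds it down; it could be pulled up 15 mm, which is not wanted.
- shift_long (a joint): Travel of the knob along the long leg (wheel's +x), m: 0 at gate_start, 0.070 at the corner against the far wall (0.066 to 0.070 anywhere in the short leg). Starts anywhere from 0.005 to 0.035.
- shift_short (a joint): Travel of the knob along the short leg (wheel's -y), m: about 0 (+-0.002) in the long leg, 0.040 against the closed end.
- shift_lift (a joint): How far the knob has been pulled up, m: 0 down, 0.015 at most. Must stay down. Gently means under 35 N of finger force on the knob or the wheel; at the stops it comes up hard.
- pot: Loose brown clay pot, 84 mm across the rim, 85 mm tall, standing on the wheel head; origin at the centre of its foot. Leave it.
- glaze_jar: Loose small jar with blue cap, 36 mm across, 48 mm tall, standing on the deck's corner nearest the gate's start; origin at the centre of its foot. Leave it.
- rib: Loose wooden rib, 38 x 85 x 6 mm, flat on the deck beyond the gate plate; origin at the centre of its underside. Leave it.
- loop_tool: Loose loop tool, 190 mm long, 16 mm thick, lying on the table beside the wheel; origin on the underside of its middle. Leave it.
- bowl: Loose blue bowl, 110 mm across, 45 mm tall, on the table; origin at the centre of its foot. Leave it.
- brush: Loose brush lying on the table; origin at its underside. Leave it.
- mug: Loose pinkish mug, 80 mm across, 90 mm tall, on the table; origin at the centre of its foot. Leave it.

How it is judged (in metres and radians):
On the way:
1. the knob has come along the long leg to the corner (value of joint shift_long above 0.064 m and value of joint shift_short below 0.01 m).
At the end, for the whole second after the job is handed in: The knob rests at the closed end of the short leg (within 4 mm of its stop), down on its spring (lifted less than 3 mm); every loose thing is within 20 mm of where it was (value of joint shift_long above 0.063 m and value of joint shift_short above 0.036 m and value of joint shift_lift below 0.003 m and velocity of joint shift_short between -0.01 and 0.01 m/s and distance of each of pot, glaze_jar, rib, loop_tool, bowl, brush, mug from where it was at the start of the episode below 0.02 m); the robot touches nothing.
It fails at once if the knob is pulled up more than 6 mm (value of joint shift_lift above 0.006 m).
It fails at once if the fingers grip or press the knob or the wheel with more than 35 N (contact force between the fingers and wheel above 35 N).
It fails at once if the pot, the jar, the rib, a tool or another loose thing is moved or lifted by more than 20 mm (distance of any of pot, glaze_jar, rib, loop_tool, bowl, brush, mug from where it was at the start of the episode above 0.02 m).
It also fails if it takes over 43 s, if anything falls off the work surface, if the arm or the gripper's body presses on something with over 40 N, if the wrist force passes 120 N, or if a joint passes its speed limit or range.

## Working session

There is one attempt and no reset: what is moved stays moved. The work goes in short steps, Python scripts to look and compute and a tool call to move; the robot and the scene stay as the last step left them, time stands still between calls to the robot, and variables do not carry over. Pictures are saved under pics/ and viewed, at most 10 in all, crops included, and the job is handed in when it is done.

Besides the shell and the picture viewer there is one more tool, called after "Emit:" as a command line: name --argument value ..., lists and objects as JSON in quotes. jog_arm: Moves the arm, as the interface text tells. Its arguments: {"type":"object","properties":{"travel":{"type":"array"},"dr":{"type":"array"},"claw":{"type":"array"},"newtons":{"type":"number"}},"required":["travel","dr","claw"]}

```bash
mkdir -p pics; cat > h.py <<'E'
import numpy as np, cv2
from scipy.spatial.transform import Rotation as R
from plant import r
def cam_R(c):
    a=np.array(c["attitude"],float)
    if a.shape==(3,3): return a
    return R.from_euler('xyz',a,degrees=True).as_matrix() if a.size==3 else R.from_quat(a).as_matrix()
def K(c): return np.array([[c["fx"],0,c["cx"]],[0,c["fy"],c["cy"]],[0,0,1.]])
def rays(c,uv):
    p=cv2.undistortPoints(np.array(uv,float).reshape(-1,1,2),K(c),np.array(c["dist_coeffs"],float)).reshape(-1,2)
    return np.c_[p[:,0],-p[:,1],-np.ones(len(p))]@cam_R(c).T
def at_z(c,uv,z):
    d=rays(c,uv); o=np.array(c["position"]); return o+d*((z-o[2])/d[:,2])[:,None]
def at_depth(c,uv):
    uv=np.array(uv,float).reshape(-1,2); i=np.round(uv).astype(int)
    return np.array(c["position"])+rays(c,uv)*c["range_z"][i[:,1],i[:,0]][:,None]
E
cat > a.py <<'E'
from h import *
s=r.get_state(); print(s)
ims=[]
for n in("top","scene"):
    c=r.capture(n); print(n,c["position"],c["attitude"],c["fx"],c["dist_coeffs"]); ims.append(c["pixels"])
    for p,z in(("gate_start",.107),("gate_corner",.107),("gate_end",.107),("knob",.14),("wheel",0),("pot",.125),("glaze_jar",.095),("rib",.095)):
        for t in r.tip_of(p,n)[:2]: print(p,t["conf"],t["at"],at_z(c,t["at"],z)[0].round(4))
    cv2.imwrite(f"pics/{n}0.png",c["pixels"][:,:,::-1])
E
python3 a.py
```

```text
{'time_s': 0.0, 'joints': array([-5.98087083e+01,  2.05898439e+01,  6.33987034e-01, -2.05485785e-02,
       -7.01363054e+01, -1.65051112e+01]), 'qd': array([0.03700789, 0.01284398, 0.0009266 , 0.01960964, 0.01860138,
       0.0776904 ]), 'joint_torque': array([-4.64042841e-04, -5.82710266e+01,  2.93048608e+01,  6.99710190e+00,
        6.69584144e-03, -9.17395141e-05]), 'tcp_pos': array([ 0.15954575, -0.65536592,  0.22564093]), 'eef_rot': array([ 1.79906147e+02, -7.66483934e-03, -1.66320811e+02]), 'contact_force': array([0.77305601, 0.80374427, 0.16700366]), 'moment': array([-0.03568382,  0.03951711,  0.02139625]), 'gripper_force': 0.0, 'gripper_width': 0.08717391834558211}
top [ 0.22204922 -0.00967175  1.86588329] [ 10.88571885   0.82833322 -88.59087718] 451.1783742993246 [-0.03199861  0.          0.          0.          0.        ]
gate_start 0.66 [245.3, 192.5] [0.5577 0.0372 0.107 ]
gate_start 0.55 [258.0, 175.6] [ 0.6276 -0.0118  0.107 ]
gate_corner 0.57 [244.1, 173.3] [0.6358 0.044  0.107 ]
gate_end 0.64 [268.9, 209.7] [ 0.4908 -0.0575  0.107 ]
gate_end 0.62 [256.2, 174.7] [ 0.6
[... 283 characters left out ...]
925 -0.6636856   1.36304801] [34.43094784  0.87683996 37.00011053] 476.99829859785604 [0.01465283 0.         0.         0.         0.        ]
gate_start 0.59 [273.2, 195.0] [0.5651 0.0309 0.107 ]
gate_corner 0.56 [290.3, 205.9] [0.6332 0.0293 0.107 ]
gate_end 0.6 [283.1, 212.1] [ 0.6285 -0.0029  0.107 ]
knob 0.48 [272.9, 189.1] [0.5645 0.0301 0.14  ]
knob 0.42 [271.0, 197.3] [0.5783 0.0016 0.14  ]
wheel 0.93 [299.8, 195.7] [0.597  0.1423 0.    ]
pot 0.62 [313.6, 147.8] [0.5672 0.2573 0.125 ]
glaze_jar 0.72 [295.1, 195.6] [0.6184 0.0775 0.095 ]
glaze_jar 0.45 [240.0, 200.9] [ 0.4882 -0.0441  0.095 ]
rib 0.79 [311.9, 225.0] [0.7233 0.0179 0.095 ]
rib 0.67 [269.5, 193.1] [0.5461 0.0364 0.095 ]
```

```bash
cat > b.py <<'E'
from h import *
v,u=np.mgrid[0:384,0:512]; uv=np.c_[u.ravel(),v.ravel()]
for n in("top","scene"):
    c=r.capture(n); P=at_depth(c,uv); px=c["pixels"].reshape(-1,3).astype(int)
    ok=c["range_z"].ravel()>0
    m=ok&(abs(P[:,2]-.095)<.006)&(P[:,0]>.35)&(P[:,0]<.85)&(abs(P[:,1]-.13)<.35)
    m=cv2.morphologyEx(m.reshape(384,512).astype(np.uint8),cv2.MORPH_OPEN,np.ones((3,3))).ravel()>0
    print(n,m.sum(),np.median(P[m,2]),cv2.minAreaRect(P[m,:2].astype(np.float32)))
    red=(px[:,0]>120)&(px[:,1]<.45*px[:,0])&(px[:,2]<.45*px[:,0])&ok&(P[:,2]>.1)
    k=red&(P[:,2]>.152)&(P[:,2]<.17); print("knobtop",k.sum(),P[k].mean(0),P[red].mean(0),red.sum())
    yel=(px[:,0]>120)&(px[:,1]>.7*px[:,0])&(px[:,2]<.5*px[:,0])&ok&(P[:,2]>.08)&(P[:,2]<.12)
    print("yel",yel.sum(),P[yel].min(0),P[yel].max(0),P[yel].mean(0))
    im=c["pixels"][:,:,::-1]
    cr=im[110:270,150:350] if n=="top" else im[110:270,210:410]
    cv2.imwrite(f"pics/{n}1.png",cv2.resize(cr,(750,600),interpolation=cv2.INTER_CUBIC))
E
python3 b.py
```

```text
top 2078 0.09490709141818265 ((0.6382157802581787, 0.12461727857589722), (0.3766128420829773, 0.652567446231842), 3.794882297515869)
knobtop 32 [0.57935386 0.02811077 0.15951207] [0.57995856 0.02845183 0.15806234] 33
yel 81 [ 0.56093765 -0.01164579  0.08504573] [0.73786881 0.04628792 0.11139559] [0.62333264 0.02260015 0.09658594]
scene 4718 0.09410654110978778 ((0.6565372943878174, 0.19939514994621277), (0.4191528856754303, 0.5254237651824951), 5.359403610229492)
knobtop 42 [0.58202203 0.02629396 0.15845283] [0.58146629 0.02589842 0.15695125] 49
yel 261 [ 0.46601163 -0.17172891  0.08002997] [0.90110278 0.3433898  0.11647418] [0.74323989 0.01330692 0.09707012]
```

View pics/top1.png

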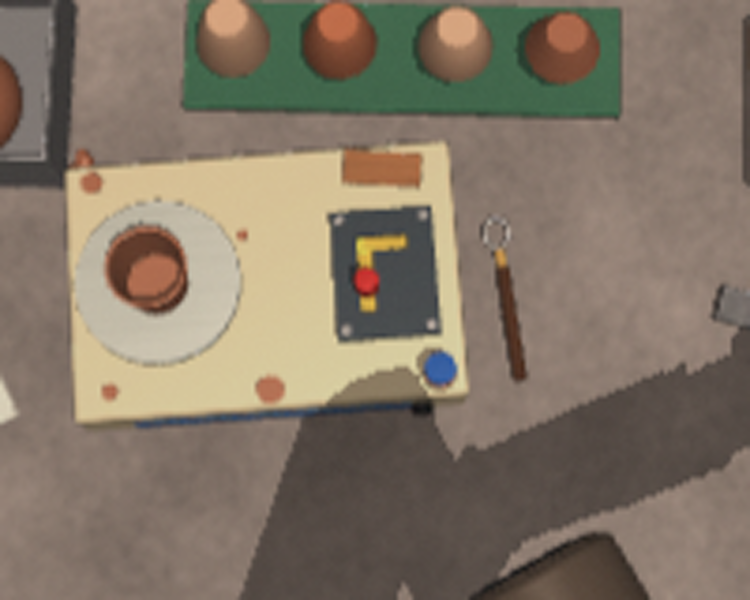

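View pics/scene1.png

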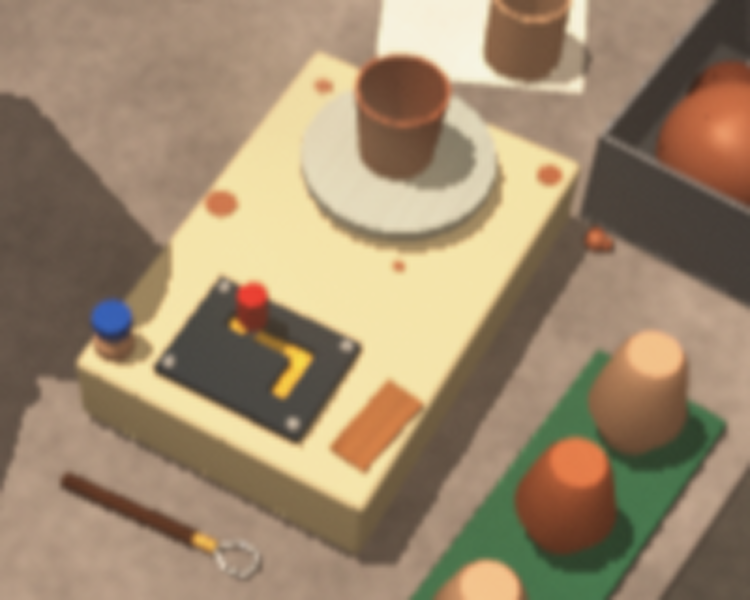

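View pics/scene0.png

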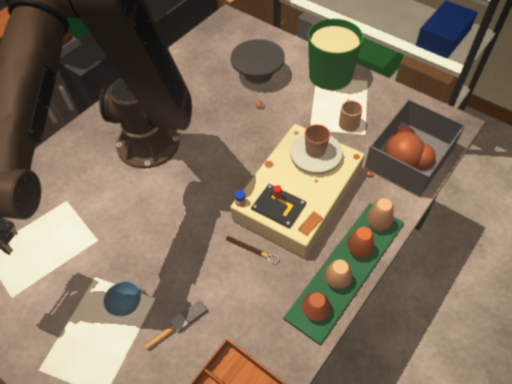

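```bash
cat > c.py <<'E'
from h import *
v,u=np.mgrid[0:384,0:512]; uv=np.c_[u.ravel(),v.ravel()]
def big(m):
    n,l,s,_=cv2.connectedComponentsWithStats(m.reshape(384,512).astype(np.uint8)); return (l==1+np.argmax(s[1:,4])).ravel()
for n in("top","scene"):
    c=r.capture(n); P=at_depth(c,uv); px=c["pixels"].reshape(-1,3).astype(int)
    ok=(c["range_z"].ravel()>0)&(P[:,0]>.35)&(P[:,0]<.85)
    cream=(px[:,0]>170)&(px[:,1]>.85*px[:,0])&(px[:,2]<.85*px[:,0])
    m=big(ok&cream&(abs(P[:,2]-.095)<.008)); Q=at_z(c,uv[m],.095)[:,:2].astype(np.float32)
    print(n,m.sum(),cv2.minAreaRect(Q))
    d=big(ok&(px.max(1)<110)&(abs(P[:,2]-.107)<.006)); D=at_z(c,uv[d],.107)[:,:2].astype(np.float32); b=cv2.minAreaRect(D)
    print("plate",d.sum(),b)
    a=np.deg2rad(b[2]); a=(a+np.pi/4)%(np.pi/2)-np.pi/4
    C=np.array(b[0]); W=np.array([[np.cos(a),np.sin(a)],[-np.sin(a),np.cos(a)]])
    print("yaw",np.rad2deg(a))
    red=(px[:,0]>120)&(px[:,1]<.45*px[:,0])&(px[:,2]<.45*px[:,0])&ok&(P[:,2]>.12)
    yel=(px[:,0]>150)&(px[:,1]>.6*px[:,0])&(px[:,2]<.45*px[:,0])&ok
    for nm,mm,z in(("red",red,None),("yel",yel,.103)):
        L=((P[mm] if z is None else at_z(c,uv[mm],z))[:,:2]-C)@W.T
        L=L[(abs(L)<.06).all(1)]
        print(nm,len(L),"min",L.min(0).round(4),"max",L.max(0).round(4),"mean",L.mean(0).round(4))
    Q2=(Q-C)@W.T; print("deck in plate frame",np.percentile(Q2,[.5,99.5],axis=0).round(3))
E
python3 c.py
```

```text
top 3564 ((0.5909658074378967, 0.14046604931354523), (0.2757304906845093, 0.4160703420639038), 5.512363433837891)
plate 635 ((0.5992885828018188, 0.010974820703268051), (0.13826963305473328, 0.10771545767784119), 5.654635906219482)
yaw 5.654635906219484
red 32 min [-0.028   0.0089] max [-0.0072  0.0291] mean [-0.0181  0.019 ]
yel 71 min [-0.0371 -0.0224] max [0.04   0.0271] mean [0.0172 0.0096]
deck in plate frame [[-0.132 -0.077]
 [ 0.141  0.336]]
scene 4626 ((0.5927952527999878, 0.13916689157485962), (0.27632367610931396, 0.41788357496261597), 5.580601692199707)
plate 945 ((0.6014195680618286, 0.009154465049505234), (0.13842256367206573, 0.10827931761741638), 6.071828842163086)
yaw 6.071828842163088
red 47 min [-0.0309  0.0089] max [-0.0073  0.032 ] mean [-0.018   0.0192]
yel 85 min [-0.0393 -0.0205] max [0.0384 0.0282] mean [0.0208 0.0093]
deck in plate frame [[-0.131 -0.078]
 [ 0.143  0.336]]
```

```bash
cat > go.py <<'E'
# usage: go.py px py z (plate frame mm, z mm): prints travel/dr shares from the present pose
import sys; from h import *
C=np.array([.6003,.0101]); a=np.deg2rad(5.65)
W=np.array([[np.cos(a),-np.sin(a)],[np.sin(a),np.cos(a)]])
s=r.get_state(); T=R.from_euler('xyz',s["eef_rot"],degrees=True); p=s["tcp_pos"]
print("t",s["time_s"],"plate-frame TCP mm",((p[:2]-C)@W*1e3).round(1),(p[2]*1e3).round(1),"rot",s["eef_rot"].round(2),"F wheel axes",(s["contact_force"][:2]@W).round(1),s["contact_force"][2].round(1))
g=R.from_euler('xyz',[180,0,5.65-180],degrees=True)
print("dr",((T.inv()*g).as_rotvec(degrees=True)/360).round(4))
q=np.array(sys.argv[1:],float).reshape(-1,3)/1e3
for k in q: print("travel",(T.inv().apply(np.r_[C+W@k[:2],k[2]]-p)/.5).round(4))
E
python3 go.py -65 20 200 -65 20 127
```

```text
t 1.1 plate-frame TCP mm [-504.1 -619.3] 226.6 rot [ 180.      0.   -166.32] F wheel axes [-0.2  0.2] -0.5
dr [0.     0.     0.0223]
travel [-1.0482  1.1433  0.0532]
travel [-1.0482  1.1433  0.1992]
```

Emit:
jog_arm --travel '[[-0.09, 0.1, 0], [-0.18, 0.2, 0], [-0.27, 0.3, 0], [-0.36, 0.4, 0], [-0.45, 0.5, 0], [-0.54, 0.6, 0], [-0.63, 0.7, 0], [-0.72, 0.8, 0], [-0.81, 0.88, 0], [-0.84, 0.91, 0]]' --dr '[[0, 0, 0.0022], [0, 0, 0.0045], [0, 0, 0.0067], [0, 0, 0.009], [0, 0, 0.011], [0, 0, 0.0134], [0, 0, 0.0156], [0, 0, 0.018], [0, 0, 0.02], [0, 0, 0.0223]]' --claw '[0, 0, 0, 0, 0, 0, 0, 0, 0, 0]' --newtons 5

```text
time_s: 2.35
tcp_pos: [0.461, -0.1123, 0.2272]
eef_rot: [-180.0, 0.1, -174.3]
contact_force: [1.7, -0.3, -0.1]
gripper_width: 0.0008
gripper_force: 0.0
```

```bash
python3 go.py -65 20 200 -65 20 127
```

```text
t 2.35 plate-frame TCP mm [-150.7 -108.1] 227.2 rot [-1.8000e+02  9.0000e-02 -1.7432e+02] F wheel axes [ 1.6 -0.5] -0.1
dr [-0.      0.0002  0.0001]
travel [-0.1714  0.256   0.0546]
travel [-0.1711  0.2561  0.2006]
```

Emit:
jog_arm --travel '[[-0.04, 0.06, 0], [-0.085, 0.125, 0], [-0.13, 0.19, 0.02], [-0.16, 0.24, 0.04], [-0.17, 0.256, 0.06], [-0.17, 0.256, 0.1], [-0.17, 0.256, 0.14], [-0.17, 0.256, 0.18], [-0.17, 0.256, 0.2], [-0.17, 0.256, 0.2]]' --dr '[[0, 0, 0], [0, 0, 0], [0, 0, 0], [0, 0, 0], [0, 0, 0], [0, 0, 0], [0, 0, 0], [0, 0, 0], [0, 0, 0], [0, 0, 0]]' --claw '[0, 0, 0, 0, 0, 0, 0, 0, 0, 0]'

```text
time_s: 3.6
tcp_pos: [0.5317, 0.0209, 0.1262]
eef_rot: [-180.0, -0.1, -174.4]
contact_force: [0.1, 0.2, -0.5]
gripper_width: 0.0002
gripper_force: 0.0
```

```bash
python3 go.py -65 20 127 10 20 127; python3 - <<'E'
from h import *
c=r.capture("scene"); cv2.imwrite("pics/s2.png",cv2.resize(c["pixels"][130:270,220:380,::-1],(640,560),interpolation=cv2.INTER_CUBIC))
E
```

```text
t 3.6 plate-frame TCP mm [-67.2  17.5] 126.2 rot [-1.7998e+02 -6.0000e-02 -1.7436e+02] F wheel axes [0.1 0.2] -0.5
dr [-0.0001 -0.0002 -0.    ]
travel [-0.0044  0.005  -0.0016]
travel [-0.1544  0.005  -0.0018]
```

View pics/s2.png

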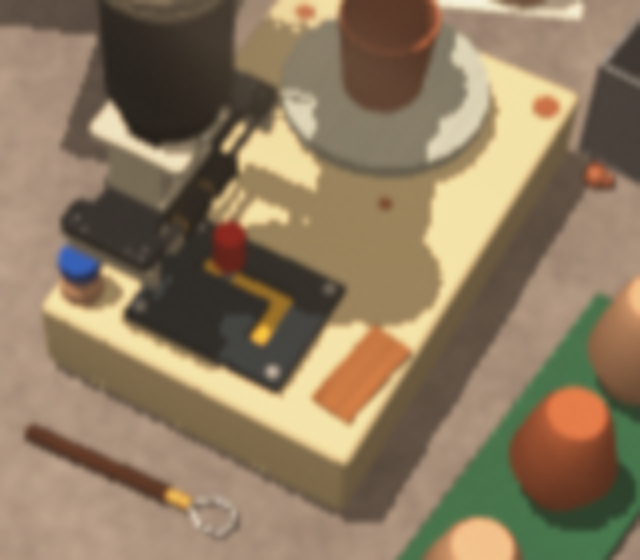

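The picture shows the closed fingers on the start side of the knob (knob at about 230,245), with the jar and pot clear. I'll push along the long leg now.

Emit:
jog_arm --travel '[[-0.02, 0.005, 0], [-0.04, 0.005, 0], [-0.048, 0.005, 0], [-0.056, 0.005, 0], [-0.066, 0.005, 0], [-0.078, 0.005, 0], [-0.092, 0.005, 0], [-0.106, 0.005, 0], [-0.12, 0.005, 0], [-0.13, 0.005, 0]]' --dr '[[0, 0, 0], [0, 0, 0], [0, 0, 0], [0, 0, 0], [0, 0, 0], [0, 0, 0], [0, 0, 0], [0, 0, 0], [0, 0, 0], [0, 0, 0]]' --claw '[0, 0, 0, 0, 0, 0, 0, 0, 0, 0]'

```text
time_s: 4.9
tcp_pos: [0.597, 0.0303, 0.1265]
eef_rot: [-180.0, 0.0, -174.3]
contact_force: [-2.3, -0.1, 1.5]
gripper_width: 0.0005
gripper_force: 1.2
```

```bash
python3 go.py 12 20 127; cat > k.py <<'E'
from h import *
C=np.array([.6003,.0101]); a=np.deg2rad(5.65)
W=np.array([[np.cos(a),-np.sin(a)],[np.sin(a),np.cos(a)]])
c=r.capture("scene"); v,u=np.mgrid[0:384,0:512]; uv=np.c_[u.ravel(),v.ravel()]
P=at_depth(c,uv); px=c["pixels"].reshape(-1,3).astype(int); L=(P[:,:2]-C)@W
m=(px[:,0]>60)&(px[:,1]<.45*px[:,0])&(px[:,2]<.45*px[:,0])&(P[:,2]>.12)&(P[:,2]<.18)&(abs(L)<.07).all(1)
L=L[m]*1e3; print("knob",m.sum(),"mean",L.mean(0).round(1),"min",L.min(0).round(1),"max",L.max(0).round(1),"ztop",np.percentile(P[m,2],95).round(4))
E
python3 k.py
```

```text
t 4.9 plate-frame TCP mm [-1.3 20.4] 126.5 rot [-180.      0.   -174.35] F wheel axes [-2.3  0.1] 1.5
dr [-0.  0.  0.]
travel [-0.0265 -0.0008 -0.001 ]
knob 50 mean [29.8 14.7] min [17.1  6.3] max [37.2 29.3] ztop 0.1636
```

Emit:
jog_arm --travel '[[-0.001, 0, 0], [-0.002, 0, 0], [-0.003, 0, 0], [-0.004, 0, 0], [-0.005, 0, 0], [-0.006, 0, 0], [-0.007, 0, 0], [-0.008, 0, 0], [-0.009, 0, 0], [-0.01, 0, 0]]' --dr '[[0, 0, 0], [0, 0, 0], [0, 0, 0], [0, 0, 0], [0, 0, 0], [0, 0, 0], [0, 0, 0], [0, 0, 0], [0, 0, 0], [0, 0, 0]]' --claw '[0, 0, 0, 0, 0, 0, 0, 0, 0, 0]'

```text
time_s: 6.2
tcp_pos: [0.6015, 0.0307, 0.1265]
eef_rot: [-180.0, -0.0, -174.3]
contact_force: [-2.1, 0.3, 0.4]
gripper_width: 0.0005
gripper_force: 1.0
```

```bash
python3 go.py 12 20 127; python3 k.py
```

```text
t 6.2 plate-frame TCP mm [ 3.2 20.4] 126.5 rot [-1.8000e+02 -1.0000e-02 -1.7435e+02] F wheel axes [-2.1  0.5] 0.4
dr [-0. -0.  0.]
travel [-0.0176 -0.0008 -0.0009]
knob 49 mean [34.4 15. ] min [24.1  7.2] max [42.2 30.8] ztop 0.1592
```

Emit:
jog_arm --travel '[[-0.001, 0, 0], [-0.002, 0, 0], [-0.003, 0, 0], [-0.004, 0, 0], [-0.005, 0, 0], [-0.006, 0, 0], [-0.007, 0, 0], [-0.008, 0, 0], [-0.009, 0, 0], [-0.009, 0, 0]]' --dr '[[0, 0, 0], [0, 0, 0], [0, 0, 0], [0, 0, 0], [0, 0, 0], [0, 0, 0], [0, 0, 0], [0, 0, 0], [0, 0, 0], [0, 0, 0]]' --claw '[0, 0, 0, 0, 0, 0, 0, 0, 0, 0]'

```text
time_s: 7.5
tcp_pos: [0.6061, 0.0312, 0.1266]
eef_rot: [180.0, 0.0, -174.3]
contact_force: [-2.8, -0.7, 0.6]
gripper_width: 0.0006
gripper_force: 0.9
```

```bash
python3 go.py 12 20 127; python3 k.py
```

```text
t 7.5 plate-frame TCP mm [ 7.8 20.4] 126.6 rot [ 1.8000e+02  1.0000e-02 -1.7435e+02] F wheel axes [-2.8 -0.5] 0.6
dr [0. 0. 0.]
travel [-0.0084 -0.0008 -0.0009]
knob 46 mean [38.8 14.5] min [27.2  7.1] max [45.5 28.3] ztop 0.1611
```

Still moving freely; continue in half-millimetre steps.

Emit:
jog_arm --travel '[[-0.001, 0, 0], [-0.002, 0, 0], [-0.003, 0, 0], [-0.004, 0, 0], [-0.005, 0, 0], [-0.006, 0, 0], [-0.006, 0, 0], [-0.006, 0, 0], [-0.006, 0, 0], [-0.006, 0, 0]]' --dr '[[0, 0, 0], [0, 0, 0], [0, 0, 0], [0, 0, 0], [0, 0, 0], [0, 0, 0], [0, 0, 0], [0, 0, 0], [0, 0, 0], [0, 0, 0]]' --claw '[0, 0, 0, 0, 0, 0, 0, 0, 0, 0]'

```text
time_s: 8.8
tcp_pos: [0.6075, 0.0313, 0.1265]
eef_rot: [-180.0, -0.2, -174.4]
contact_force: [-8.2, 0.1, 4.1]
gripper_width: 0.0006
gripper_force: 4.2
```

```bash
python3 go.py 12 20 127; python3 k.py
```

```text
t 8.8 plate-frame TCP mm [ 9.2 20.3] 126.5 rot [-1.7999e+02 -1.5000e-01 -1.7436e+02] F wheel axes [-8.1  0.9] 4.1
dr [-0.     -0.0004 -0.    ]
travel [-0.0056 -0.0007 -0.0011]
knob 51 mean [40.  14.5] min [28.1  6.6] max [47.  31.8] ztop 0.1606
```

The push reached the corner stop at 8 N. Next: back off, go round to the +y side.

Emit:
jog_arm --travel '[[0.01, 0, 0], [0.025, 0, 0], [0.025, 0.04, 0], [0.025, 0.08, 0], [0.025, 0.11, 0], [0, 0.11, 0], [-0.025, 0.11, 0], [-0.048, 0.11, 0], [-0.048, 0.11, 0], [-0.048, 0.11, 0]]' --dr '[[0, 0, 0], [0, 0, 0], [0, 0, 0], [0, 0, 0], [0, 0, 0], [0, 0, 0], [0, 0, 0], [0, 0, 0], [0, 0, 0], [0, 0, 0]]' --claw '[0, 0, 0, 0, 0, 0, 0, 0, 0, 0]'

```text
time_s: 10.1
tcp_pos: [0.6272, 0.0881, 0.1262]
eef_rot: [-180.0, -0.0, -174.4]
contact_force: [0.2, 0.5, -0.4]
gripper_width: 0.0008
gripper_force: 0.0
```

```bash
python3 go.py 35 60 127; python3 k.py; python3 - <<'E'
from h import *
c=r.capture("scene"); cv2.imwrite("pics/s3.png",cv2.resize(c["pixels"][130:270,220:380,::-1],(640,560),interpolation=cv2.INTER_CUBIC))
E
```

```text
t 10.1 plate-frame TCP mm [34.4 75. ] 126.2 rot [-1.7999e+02 -4.0000e-02 -1.7439e+02] F wheel axes [0.3 0.5] -0.4
dr [-0.     -0.0001 -0.0001]
travel [-0.0011 -0.03   -0.0016]
knob 14 mean [38.  11.3] min [31.8  8.7] max [44.7 14.6] ztop 0.1464
```

View pics/s3.png

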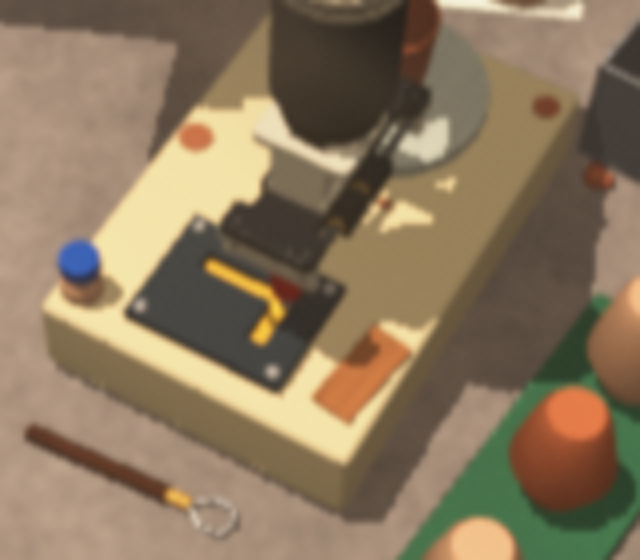

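The knob sits at the corner (about 288,287), partly under the hand, with the pot and the rest clear. I'll push it along the short leg.

Emit:
jog_arm --travel '[[0, -0.012, 0], [0, -0.024, 0], [0, -0.032, 0], [0, -0.04, 0], [0, -0.048, 0], [0, -0.056, 0], [0, -0.064, 0], [0, -0.072, 0], [0, -0.08, 0], [0, -0.086, 0]]' --dr '[[0, 0, 0], [0, 0, 0], [0, 0, 0], [0, 0, 0], [0, 0, 0], [0, 0, 0], [0, 0, 0], [0, 0, 0], [0, 0, 0], [0, 0, 0]]' --claw '[0, 0, 0, 0, 0, 0, 0, 0, 0, 0]'

```text
time_s: 11.45
tcp_pos: [0.6317, 0.0455, 0.1266]
eef_rot: [180.0, 0.0, -174.4]
contact_force: [-0.1, 3.6, -0.5]
gripper_width: 0.0005
gripper_force: 1.9
```

```bash
python3 go.py 35 14 127; python3 k.py
```

```text
t 11.45 plate-frame TCP mm [34.7 32.2] 126.6 rot [ 180.      0.   -174.35] F wheel axes [0.3 3.5] -0.5
dr [ 0.  0. -0.]
travel [-0.0006 -0.0363 -0.0009]k.py:7: RuntimeWarning: Mean of empty slice.
  L=L[m]*1e3; print("knob",m.sum(),"mean",L.mean(0).round(1),"min",L.min(0).round(1),"max",L.max(0).round(1),"ztop",np.percentile(P[m,2],95).round(4))
  ret = um.true_divide(
Traceback (most recent call last):
  File "k.py", line 7, in <module>
    L=L[m]*1e3; print("knob",m.sum(),"mean",L.mean(0).round(1),"min",L.min(0).round(1),"max",L.max(0).round(1),"ztop",np.percentile(P[m,2],95).round(4))
                                                                     ~~~~~^^^
ValueError: zero-size array to reduction operation minimum which has no identity
```

Emit:
jog_arm --travel '[[0, -0.002, 0], [0, -0.004, 0], [0, -0.006, 0], [0, -0.008, 0], [0, -0.01, 0], [0, -0.012, 0], [0, -0.014, 0], [0, -0.016, 0], [0, -0.018, 0], [0, -0.02, 0]]' --dr '[[0, 0, 0], [0, 0, 0], [0, 0, 0], [0, 0, 0], [0, 0, 0], [0, 0, 0], [0, 0, 0], [0, 0, 0], [0, 0, 0], [0, 0, 0]]' --claw '[0, 0, 0, 0, 0, 0, 0, 0, 0, 0]'

```text
time_s: 12.75
tcp_pos: [0.6326, 0.0358, 0.1265]
eef_rot: [-180.0, -0.0, -174.3]
contact_force: [-0.1, 4.1, 0.7]
gripper_width: 0.0002
gripper_force: 1.8
```

Emit:
jog_arm --travel '[[0, -0.001, 0], [0, -0.002, 0], [0, -0.003, 0], [0, -0.004, 0], [0, -0.005, 0], [0, -0.006, 0], [0, -0.007, 0], [0, -0.008, 0], [0, -0.008, 0], [0, -0.008, 0]]' --dr '[[0, 0, 0], [0, 0, 0], [0, 0, 0], [0, 0, 0], [0, 0, 0], [0, 0, 0], [0, 0, 0], [0, 0, 0], [0, 0, 0], [0, 0, 0]]' --claw '[0, 0, 0, 0, 0, 0, 0, 0, 0, 0]'

```text
time_s: 14.0
tcp_pos: [0.633, 0.0318, 0.1266]
eef_rot: [-180.0, -0.0, -174.3]
contact_force: [-1.2, 3.0, 0.1]
gripper_width: 0.0007
gripper_force: 1.5
```

```bash
python3 go.py 35 14 127
```

```text
t 14.0 plate-frame TCP mm [34.7 18.3] 126.6 rot [-180.     -0.   -174.35] F wheel axes [-0.9  3.1] 0.1
dr [-0. -0.  0.]
travel [-0.0006 -0.0087 -0.0009]
```

Emit:
jog_arm --travel '[[0, -0.001, 0], [0, -0.002, 0], [0, -0.003, 0], [0, -0.004, 0], [0, -0.005, 0], [0, -0.006, 0], [0, -0.007, 0], [0, -0.007, 0], [0, -0.007, 0], [0, -0.007, 0]]' --dr '[[0, 0, 0], [0, 0, 0], [0, 0, 0], [0, 0, 0], [0, 0, 0], [0, 0, 0], [0, 0, 0], [0, 0, 0], [0, 0, 0], [0, 0, 0]]' --claw '[0, 0, 0, 0, 0, 0, 0, 0, 0, 0]'

```text
time_s: 15.25
tcp_pos: [0.6334, 0.0283, 0.1266]
eef_rot: [-180.0, 0.0, -174.3]
contact_force: [-0.5, 3.4, 0.8]
gripper_width: 0.0005
gripper_force: 1.5
```

```bash
python3 go.py 35 14 127
```

```text
t 15.25 plate-frame TCP mm [34.7 14.9] 126.6 rot [-180.      0.   -174.35] F wheel axes [-0.1  3.4] 0.8
dr [-0.  0.  0.]
travel [-0.0006 -0.0018 -0.0008]
```

Emit:
jog_arm --travel '[[0, -0.001, 0], [0, -0.002, 0], [0, -0.003, 0], [0, -0.004, 0], [0, -0.005, 0], [0, -0.006, 0], [0, -0.006, 0], [0, -0.006, 0], [0, -0.006, 0], [0, -0.006, 0]]' --dr '[[0, 0, 0], [0, 0, 0], [0, 0, 0], [0, 0, 0], [0, 0, 0], [0, 0, 0], [0, 0, 0], [0, 0, 0], [0, 0, 0], [0, 0, 0]]' --claw '[0, 0, 0, 0, 0, 0, 0, 0, 0, 0]'

```text
time_s: 16.5
tcp_pos: [0.6336, 0.0265, 0.1266]
eef_rot: [179.9, 0.0, -174.3]
contact_force: [-2.4, 8.9, 1.4]
gripper_width: 0.0003
gripper_force: 4.5
```

```bash
python3 go.py 35 14 127
```

```text
t 16.5 plate-frame TCP mm [34.8 13.1] 126.6 rot [ 1.7992e+02  2.0000e-02 -1.7433e+02] F wheel axes [-1.5  9.1] 1.4
dr [0.0002 0.0001 0.0001]
travel [-0.0004  0.0018 -0.0008]
```

At the end stop with 9 N, where predicted. Retreat and rise.

Emit:
jog_arm --travel '[[0, 0.01, 0], [0, 0.03, 0], [0, 0.06, 0], [0, 0.06, -0.08], [0, 0.06, -0.16], [0, 0.06, -0.24], [0.08, 0.03, -0.3], [0.16, 0, -0.32], [0.24, -0.03, -0.32], [0.26, -0.04, -0.32]]' --dr '[[0, 0, 0], [0, 0, 0], [0, 0, 0], [0, 0, 0], [0, 0, 0], [0, 0, 0], [0, 0, 0], [0, 0, 0], [0, 0, 0], [0, 0, 0]]' --claw '[0, 0, 0, 0, 0, 0, 0, 0, 0, 0]'

```text
time_s: 17.75
tcp_pos: [0.5046, -0.0077, 0.2875]
eef_rot: [180.0, 0.1, -174.3]
contact_force: [0.9, -0.9, 0.4]
gripper_width: 0.0007
gripper_force: 0.0
```

```bash
python3 go.py 35 14 127; python3 k.py; python3 - <<'E'
from h import *
c=r.capture("scene"); cv2.imwrite("pics/s4.png",cv2.resize(c["pixels"][130:270,220:380,::-1],(640,560),interpolation=cv2.INTER_CUBIC))
E
```

```text
t 17.75 plate-frame TCP mm [-97.   -8.3] 287.5 rot [ 1.7997e+02  1.0000e-01 -1.7434e+02] F wheel axes [ 0.8 -1. ] 0.4
dr [0.0001 0.0003 0.    ]
travel [-0.2635  0.0444  0.3216]
knob 85 mean [ 35.6 -23. ] min [ 22.  -32.5] max [47.1 -6.2] ztop 0.1619
```

View pics/s4.png

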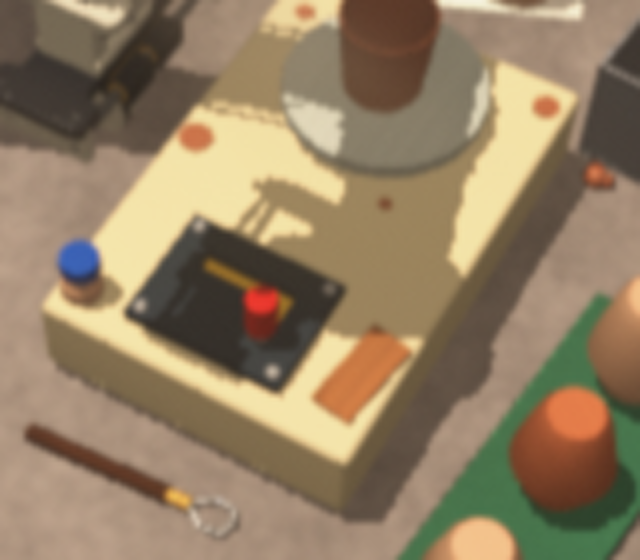

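The knob is at the short leg's end (about 262,315), down, and the pot, jar, rib and loop tool have not moved. Handing in.

```bash
python3 -c "
from plant import r
print(r.close_job())"
```

```text
the job is handed in; nothing more can be done
None
```

The knob is parked at the closed end of the short leg and down on its spring. The highest push force I read was about 9 N, the pot, jar, rib and loop tool look unmoved in the last picture, and the job is handed in at about 18 s with no verdict returned.

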